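Put a mould wedge away in the dial-lid box

ROBOT

A 7-joint arm with a two-finger parallel gripper is mounted at the origin on a cart in front of the work surface, level with it; the furniture and walls round the work are solid. World frame = base frame: x ahead of the robot, y to its left, z up, the work surface at z = 0. Lengths are in m, angles in degrees, forces in N, time in s.
With the tool pointing down it reaches from about 0.35 to 0.775 m from the base axis. Payload 3.1 kg.
Tool frame: the origin (TCP) lies on the centre line of the jaws, within the pads' length; the fingertips stand 17 mm ahead of it and the grasp point (between the pads) lies 2 mm behind it (robot.tip_reach is the distance from the TCP to the fingertips, in m); z points along the fingers, y is the direction in which the jaws open and shut (so a half turn about z gives the same grasp; the last joint's range is limited). The gripper opens to 85 mm and grips with 20 to 120 N. Pads are 22 mm wide; open, the fingers measure 114 mm over their backs; the gripper's body (76 mm by 85 mm) begins 54 mm behind the grasp point. The pads swing forward as they close: fully open they stand 13 mm farther back than shut.
Start: joints at [-71.144, 17.813, 0.802, 86.603, -0.252, 75.585, -1.558], TCP at [0.199, 0.513, 0.248] pointing down, gripper open.
Joint ranges: [-154.91, 154.91], [-16.99, 109.72], [-72.82, 74.43], [7.12, 147.25], [-82.49, 262.49], [11.32, 116.49], [-174.64, 174.64]. Speed limits (degrees/s): [159.86, 159.86, 180, 180, 180, 180, 180].

INTERFACE

Orientations are given as [roll, pitch, yaw] about the fixed x, y, z axes, in that order (R = Rz(yaw) Ry(pitch) Rx(roll)).
In Python, from station import robot, fingers, vision, workorder, recognise gives the robot as it stands. Calls block until the motion is done:
- robot.move_to(position, orientation): joint-space move of the TCP to a pose.
- robot.line_to(position, orientation=None, velocity=0.15, f_stop=None): straight line of the TCP; orientation=None keeps the orientation; velocity is the mean speed in m/s. With f_stop (N) it stops when the force on the tool has changed by that much, and returns True; else False.
- robot.move_j(angles): joint-space move.
- fingers.gripper_to(opening, force=None): opening from 0.0 (shut) to 1.0 (fully open); force is the grip in N (None keeps the last); returns when the fingers have stopped.
- robot.pause(seconds).
- robot.inverse_kinematics(position, orientation): joint angles nearest the present ones, or None.
- vision.grab_frame(name): name is "side" or "top" or "wrist"; returns the picture (420x560x3 uint8, red, green, blue); there is no depth.
- vision.calibration(name): a dict with "mtx" (3x3 intrinsics, pixels), "extrinsics" (4x4, takes a point from world to camera coordinates); the wrist camera has in their place "T_tool_cam" (4x4, takes a point from camera to tool coordinates, whose origin is the TCP and whose axes are the flange's). Camera axes: x right, y up, looking along -z (the intrinsics and any distortion apply to the point x, -y, -z); pixel columns grow to the right and rows downward; lengths in m; the calibration is good to about 2 mm. A picture is of the moment at which its call begins: read the wrist's pose just before it. calibration takes no time and is no camera call.
A pose or a line that the arm cannot do raises robot.PlanningError and nothing moves.
- workorder.close_job(): hands the job in, once; it reports no verdict.
Trained networks look in the newest picture that a camera, given by its name, has taken for a name from the list of things; names that differ only in an ending like _2 or _b are one class to them, and where a whole thing is asked for, a point or a joint stands for the part that bears it (a point fixed in the world has none). Each returns a list of dicts, best first, with "p" (0 to 1); they miss things now and then, are a little off and sometimes report something else, mostly with a low value. They report only what shows in the picture. A call takes as long as a camera call.
- recognise(label, camera): "rect" ([centre column, centre row, width, height] in pixels, round what is visible of it).
Readings, each from a call of its own:
- robot.current_time_s(): time.
- robot.current_joint_positions(): joint angles.
- robot.current_dq(): joint speeds.
- robot.current_joint_torque(): joint torques, N m.
- robot.current_tool_pos(): TCP position.
- robot.current_eef_rot(): TCP orientation.
- robot.current_contact_force(): force on the tool from outside, world axes, zero at the start.
- robot.current_torque(): the same for the moment, N m.
- robot.current_finger_gap(): opening from 0.0 (shut) to 1.0 (fully open).
Only numpy, scipy, OpenCV 4.12 (cv2) and the standard library are available. Lean on these libraries where they do the work, as an engineer would, in place of code of your own. Each camera call takes 0.05 s, during which the arm holds its last target.

TASK

Put the hardwood wedge that lies on the bench away with the other wedge in the round compartment box. First turn the sprung dial lid, pressing it down to get it past the stops on the way, until its opening stands over the compartment that holds the other wedge and the lid springs up and locks there; then drop the wedge in through the opening and leave the lid locked. Do not force the lid, and leave the scraper, the beaker and the cone pack where they are.

Things in the scene. Friction and masses are not known exactly. Their poses are not given: they have to be found in the camera images.
- dial_box: Round grey compartment box, fixed, 290 mm across, origin at the centre of its underside, z up. Six 60-degree compartments centred 0, 60, 120, 180, 240, 300 degrees from its x axis, 22 to 140 mm from its axis, floor 5 mm, walls to 57 mm. 180 is blanked off, 240 holds a sprig mould; the others hold, in any order, a wedge, toggle, tile and stopper, seen through the lid.
- crown (a point): Centre of the top of the cap nut on the box's axis, 86 mm above the bench. Under it a fixed steel crown (66 mm across, 72 to 79 mm above the bench) has six open slots, 60 degrees apart. It is set only roughly: the slots stand up to 9 degrees off the compartments' middle lines, all by the same amount. Two dogs on the lid's hub spring up into opposite slots and lock it (2 degrees of play).
- lid_hub (a point): Centre of the clear dial lid (298 mm across, 4 mm thick) at its top surface, 68 mm above the bench when up. It starts between two slots, its dogs held under the crown: 4 mm down, free to turn either way without end, with little friction. At each slot it springs up and locks. To turn past a slot press it down anywhere: 4 N at first, 7 N at 4 mm where it comes free, 9 N fully down at 6 mm.
- lid_opening (a point): Middle of the lid's opening at the lid's top surface, 88 mm from the axis; its x axis points outward from the lid's axis, z up. The opening is a 52-degree sector, open to the rim, from 37 to 149 mm from the axis, between two white lips 2.5 mm high.
- lid_rib (a point): Middle of the top of the lid's white thumb rib, opposite the opening, 97 mm from the axis. Its x axis points along the rib to the lid's axis and on to the opening. The rib is 76 mm long, 10 mm thick, its top 17.5 mm above the lid's top surface; at its foot an 18 mm wide step, 1.5 mm high. Top 85.5 mm above the bench when the lid is up and locked, 81.5 mm or less otherwise.
- wedge_stored_mid (a point): Centre, half-way up, of the hardwood wedge stored in one compartment (same shape as the loose one); it shows which compartment is wanted. It lies within about 5 mm of the compartment's middle, 88 mm from the box's axis, turned any way.
- wedge_loose_mid (a point): Centre, half-way up (13 mm above the underside), of the hardwood wedge to put away, lying on the bench left of the box: 32 mm wide along its x axis with upright parallel sides, 70 mm long along its y axis, 26 mm high at its +y end, sloping to a 4 mm edge at its -y end; 40 to 85 g.
- wedge_loose: The same wedge as wedge_loose_mid; this origin is the centre of its underside.
- scraper: Bystander: scraper with a wooden handle and a flared steel blade, 64 x 177 x 16 mm, lying left of the loose wedge; origin at the centre of its underside.
- beaker: Bystander: pale plastic beaker, 71 mm across, 96 mm high, standing behind the box; origin at the centre of its underside.
- cone_pack: Bystander: three slim cones standing in a clay pat, 31 x 76 x 62 mm, behind the box; origin at the centre of its underside.

How it is judged (in metres and radians):
On the way:
1. the lid is sprung up and locked with its opening over the compartment that holds the stored wedge, the loose wedge still out of the box (horizontal distance between lid_opening and wedge_stored_mid below 0.03 m and z of lid_rib in the frame of dial_box above 0.0835 m and horizontal distance between crown and wedge_loose_mid above 0.16 m), for 0.2 s.
At the end, for the whole second after the job is handed in: The lid is up and locked (risen to within 2 mm of its top position) with its opening over the stored wedge's compartment (centres within 50 mm), and the other wedge lies still in that compartment: centre within 60 mm of the opening's centre seen from above, less than 55 mm above the bench (horizontal distance between lid_opening and wedge_stored_mid below 0.05 m and z of lid_rib in the frame of dial_box above 0.0835 m and horizontal distance between lid_opening and wedge_loose_mid below 0.06 m and z of wedge_loose_mid in the frame of dial_box below 0.055 m and linear speed of wedge_loose below 0.02 m/s); the robot touches nothing.
It fails at once if the lid is forced: the fingers or the arm press on it with more than 45 N (contact force between any of the fingers, the arm and dial_lid above 45 N).
It fails at once if the scraper, the beaker or the cone pack is moved by more than 30 mm (distance of any of scraper, beaker, cone_pack from where it was at the start of the episode above 0.03 m).
It also fails if it takes over 72 s, if anything falls off the work surface, if the arm or the gripper's body presses on something with over 40 N, if the wrist force passes 120 N, or if a joint passes its speed limit or range.

## Working session

There is one attempt and no reset: what is moved stays moved. The work goes in short steps, each a Python script; the robot and the scene stay as the last script left them, time stands still between calls to the robot, and variables do not carry over. Pictures are saved under pics/ and viewed, and the job is handed in when it is done.

```bash
ls; mkdir -p pics; cat > h.py <<'E'
import numpy as np, cv2
from station import robot, fingers, vision, workorder, recognise
from scipy.spatial.transform import Rotation as R
def save(n,fn,im=None):
    im = vision.grab_frame(n) if im is None else im
    cv2.imwrite('pics/'+fn, cv2.cvtColor(im,cv2.COLOR_RGB2BGR)); return im
def cam(n,tp=None,rot=None):
    c=vision.calibration(n); K=np.array(c['mtx'])
    if 'extrinsics' in c: E=np.array(c['extrinsics'])
    else:
        T=np.eye(4); T[:3,3]=tp; T[:3,:3]=R.from_euler('xyz',rot,degrees=True).as_matrix()
        E=np.linalg.inv(T@np.array(c['T_tool_cam']))
    return K,E,c
def ray(K,E,uv,z,dist=None):
    p=cv2.undistortPoints(np.array([[uv]],float),K,dist)[0,0]
    d=E[:3,:3].T@np.array([p[0],-p[1],-1]); o=-E[:3,:3].T@E[:3,3]
    return o+d*(z-o[2])/d[2]
def proj(K,E,P,dist=None):
    P=np.atleast_2d(P); c=(E[:3,:3]@P.T).T+E[:3,3]; c=c*[1,-1,-1]
    return cv2.projectPoints(c,np.zeros(3),np.zeros(3),K,dist)[0][:,0]
E
python3 - <<'E'
from h import *
for n in ['side','top','wrist']:
    save(n,n+'0.png'); c=vision.calibration(n); print(n,c)
    if n!='wrist':
      for l in ['dial_box','crown','lid_opening','lid_rib','wedge_stored_mid','wedge_loose','scraper','beaker','cone_pack']:
        print(l,[(np.round(d['rect']).tolist(),round(d['p'],2)) for d in recognise(l,n)][:3])
print(robot.current_time_s(),robot.current_eef_rot(),robot.tip_reach)
E
```

```text
pics
side {'mtx': array([[469.85457096,   0.        , 284.51710762],
       [  0.        , 469.85457096, 205.72496275],
       [  0.        ,   0.        ,   1.        ]]), 'extrinsics': array([[ 0.94139979, -0.33727745, -0.00321994, -0.52135691],
       [ 0.22284437,  0.61477442,  0.75656645, -0.26253026],
       [-0.25319327, -0.71294904,  0.65390889, -1.15384002],
       [ 0.        ,  0.        ,  0.        ,  1.        ]])}
dial_box [([286.0, 303.0, 112.0, 59.0], 0.94)]
crown [([287.0, 274.0, 121.0, 92.0], 0.59), ([220.0, 172.0, 33.0, 29.0], 0.51)]
lid_opening [([286.0, 273.0, 120.0, 94.0], 0.76)]
lid_rib [([288.0, 272.0, 122.0, 96.0], 0.64), ([235.0, 204.0, 25.0, 13.0], 0.26)]
wedge_stored_mid []
wedge_loose [([232.0, 205.0, 19.0, 14.0], 0.71)]
scraper [([219.0, 174.0, 30.0, 30.0], 0.7)]
beaker [([341.0, 205.0, 27.0, 36.0], 0.92), ([288.0, 274.0, 119.0, 91.0], 0.24), ([288.0, 271.0, 121.0, 90.0], 0.2)]
cone_pack [([377.0, 273.0, 23.0, 18.0], 0.73)]
top {'mtx': array([[391.13274187,   0.        , 283.04718706],
       [  0.        , 391.13274187, 206.43012579],
       [  0.     
[... 676 characters left out ...]
 270.0, 60.0, 43.0], 0.89)]
beaker [([288.0, 156.0, 29.0, 29.0], 0.9)]
cone_pack [([367.0, 160.0, 16.0, 22.0], 0.75)]
wrist {'mtx': array([[316.78907581,   0.        , 279.18446481],
       [  0.        , 316.78907581, 216.09749655],
       [  0.        ,   0.        ,   1.        ]]), 'T_tool_cam': array([[ 7.37944851e-05,  9.52477683e-01,  3.04608368e-01,
         7.84550594e-02],
       [ 9.99999895e-01,  6.75127903e-05, -4.53365429e-04,
         3.10633368e-04],
       [-4.52385415e-04,  3.04608369e-01, -9.52477578e-01,
        -1.25294456e-01],
       [ 0.00000000e+00,  0.00000000e+00,  0.00000000e+00,
         1.00000000e+00]])}
1.05 [1.79996261e+02 1.11013206e-03 1.58759285e+02] 0.017
```

View images.

```bash
python3 - <<'E'
import cv2
a=cv2.imread('pics/top0.png'); 
cv2.imwrite('pics/top0c.png',cv2.resize(a[170:310,230:430],None,fx=4,fy=4,interpolation=cv2.INTER_CUBIC))
a=cv2.imread('pics/side0.png'); 
cv2.imwrite('pics/side0c.png',cv2.resize(a[150:350,200:400],None,fx=3,fy=3,interpolation=cv2.INTER_CUBIC))
E
```

```text
(no output)
```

View pics/top0.png

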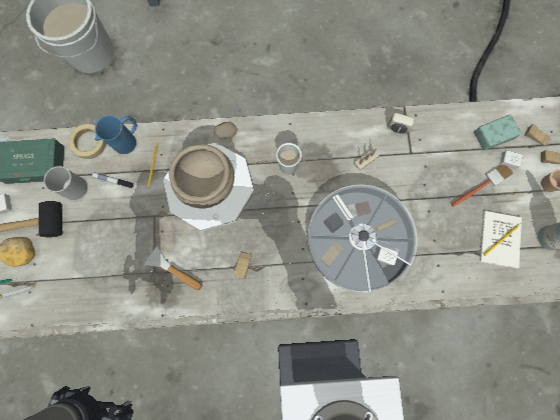

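View pics/top0c.png

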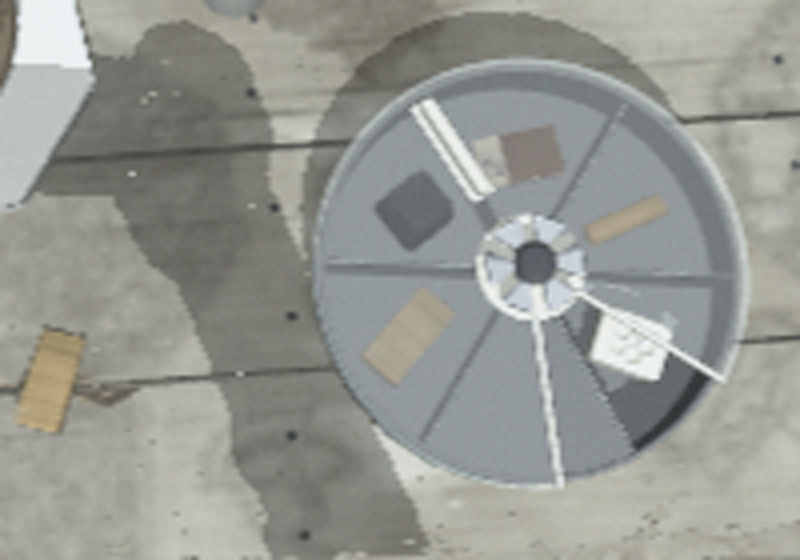

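View pics/side0c.png

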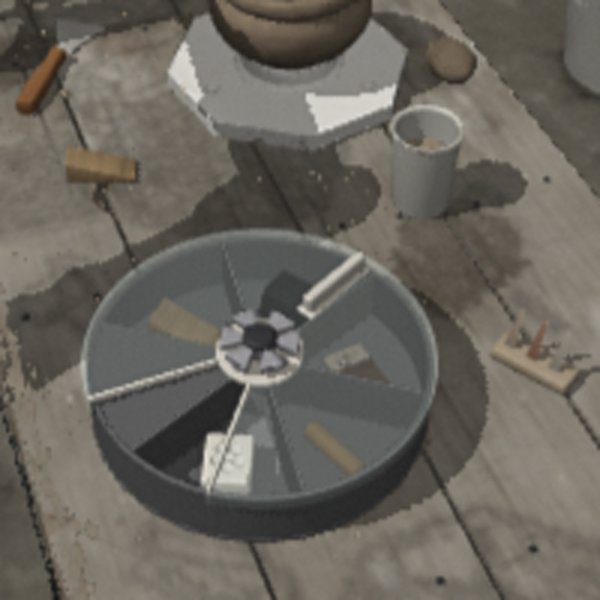

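View pics/wrist0.png

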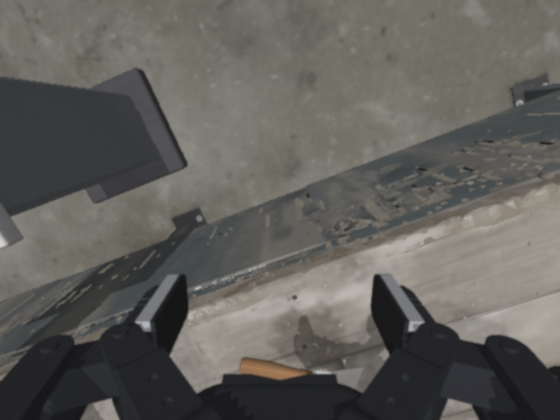

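```bash
python3 - <<'E'
from h import *
K,E,_=cam('top'); Ks,Es,_=cam('side')
# crop coords -> px
def t(c): return (230+(c[0]+.5)/4-.5,170+(c[1]+.5)/4-.5)
def s(c): return (200+(c[0]+.5)/3-.5,150+(c[1]+.5)/3-.5)
print('nut top',ray(K,E,t((534,262)),.086), 'side',ray(Ks,Es,s((261,337)),.086))
c=ray(K,E,t((534,262)),.086)[:2]
def ang(p): d=p[:2]-c; return np.round([np.degrees(np.arctan2(d[1],d[0])),np.hypot(*d)*1000],1)
for n,p,z in [('lipA end',(559,485),.0665),('lipB end',(722,379),.0665),('rib out',(424,103),.0815),('rib in',(485,193),.0815),('wedge st',(407,337),.025),('tile',(414,210),.02),('mould',(631,344),.015),('toggle',(625,220),.015),('stop',(520,155),.015),('wall L',(330,268),.057),('wall LL',(425,438),.057),('wall R',(730,277),.057),('wall UR',(625,105),.057)]:
    print(n,ray(K,E,t(p),z).round(3),ang(ray(K,E,t(p),z)))
for p in [(47,330),(86,333),(20,422),(57,432)]: print('wl',ray(K,E,t(p),.013).round(4))
print('loose side', ray(Ks,Es,s((101,165)),.015).round(3))
for l,uv in [('beaker',(288,165)),('cone',(366,162)),('scr',(172,270))]: print(l,ray(K,E,uv,.02).round(3))
E
```

```text
nut top [ 0.52388903 -0.09024017  0.086     ] side [ 0.52545669 -0.09572805  0.086     ]
lipA end [ 0.378 -0.094  0.066] [-178.5  146.4]
lipB end [ 0.439 -0.211  0.066] [-125.   147.5]
rib out [ 0.639 -0.028  0.081] [ 28.3 131.2]
rib in [ 0.574 -0.063  0.081] [28.4 56.7]
wedge st [ 0.485 -0.008  0.025] [115.1  90.5]
tile [ 0.576 -0.022  0.02 ] [52.4 85.6]
mould [ 0.471 -0.167  0.015] [-124.7   93.2]
toggle [ 0.559 -0.174  0.015] [-66.9  90.8]
stop [ 0.612 -0.104  0.015] [-8.7 89.4]
wall L [0.533 0.044 0.057] [ 86.  134.6]
wall LL [ 0.414 -0.01   0.057] [143.8 135.9]
wall R [ 0.508 -0.229  0.057] [-96.3 139.8]
wall UR [ 0.634 -0.173  0.057] [-36.7 137.8]
wl [0.5087 0.245  0.013 ]
wl [0.5047 0.2175 0.013 ]
wl [0.4455 0.2668 0.013 ]
wl [0.4369 0.2411 0.013 ]
loose side [0.474 0.242 0.015]
beaker [0.757 0.095 0.02 ]
cone [ 0.75  -0.137  0.02 ]
scr [0.471 0.441 0.02 ]
```

```bash
python3 - <<'E'
from h import *
for th in [28.4,0,-30,-65,-75]:
  p=[.524+.085*np.cos(np.radians(th)),-.092+.085*np.sin(np.radians(th)),.10]
  for y in (th,th+180):
    q=robot.inverse_kinematics(p,[180,0,y]); print(th,y,None if q is None else np.round(q,0))
print(robot.inverse_kinematics([.5,.04,.28],[180,0,180]))
robot.move_to([.5,.04,.28],[180,0,180])
p=robot.current_tool_pos();r=robot.current_eef_rot()
save('wrist','w1.png')
np.save('w1.npy',np.r_[p,r]); print(p,r,robot.current_time_s())
for l in ['crown','lid_opening','lid_rib','wedge_stored_mid','wedge_loose']:
    print(l,[(np.round(d['rect']).tolist(),round(d['p'],2)) for d in recognise(l,'wrist')][:3])
E
```

```text
28.4 28.4 [-27.  37.  47.  91. -29.  65. -35.]
28.4 208.4 [-15.  32.  27.  91. -16.  61. 134.]
0 0 [-23.  39.  47.  88. -30.  66. -60.]
0 180 [-18.  36.  38.  88. -24.  64. 116.]
-30 -30 [-27.  47.  64.  89. -43.  72. -76.]
-30 150 [-20.  39.  49.  89. -31.  66.  95.]
-65 -65 [ -25.   44.   64.   94.  -41.   70. -107.]
-65 115 [-23.  41.  60.  94. -38.  68.  71.]
-75 -75 [ -25.   42.   64.   96.  -41.   68. -116.]
-75 105 [-24.  40.  61.  96. -38.  67.  62.]
[-32.25093606  11.93226878  31.17528309  91.55254083  -6.27567085
  78.26762873  89.65386752]
[0.49992447 0.04145284 0.27982634] [ 1.79966174e+02 -1.96524738e-02 -1.79867240e+02] 3.1167
crown [([161.0, 197.0, 266.0, 257.0], 0.73), ([162.0, 197.0, 273.0, 255.0], 0.72)]
lid_opening [([161.0, 196.0, 268.0, 257.0], 0.81)]
lid_rib [([159.0, 196.0, 268.0, 254.0], 0.63)]
wedge_stored_mid []
wedge_loose [([445.0, 160.0, 55.0, 58.0], 0.72)]
```

View pics/w1.png

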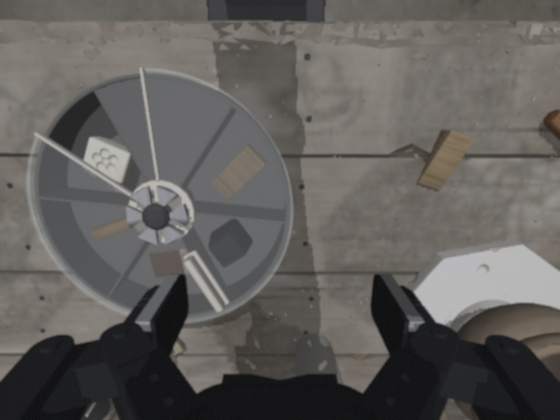

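```bash
python3 - <<'E'
import cv2
a=cv2.imread('pics/w1.png'); 
cv2.imwrite('pics/w1a.png',cv2.resize(a[60:330,20:300],None,fx=2.2,fy=2.2,interpolation=cv2.INTER_CUBIC))
cv2.imwrite('pics/w1b.png',cv2.resize(a[110:210,400:500],None,fx=6,fy=6,interpolation=cv2.INTER_CUBIC))
E
```

```text
(no output)
```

View pics/w1a.png

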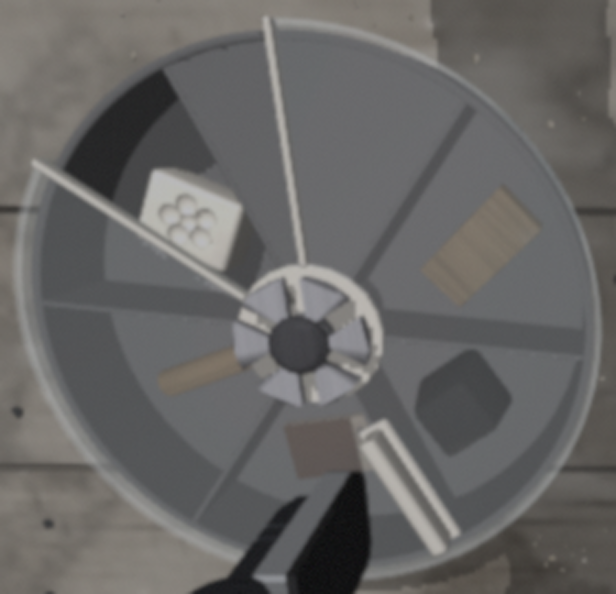

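View pics/w1b.png

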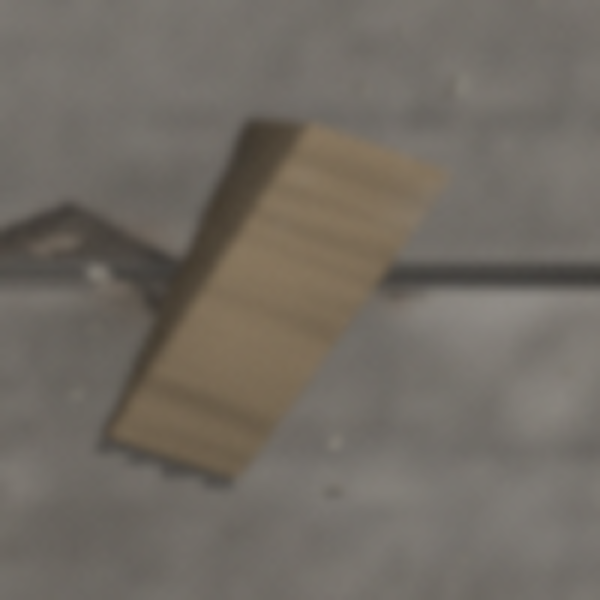

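```bash
python3 - <<'E'
from h import *
w=np.load('w1.npy'); K,E,_=cam('wrist',w[:3],w[3:])
a=lambda c:(20+(c[0]+.5)/2.2-.5,60+(c[1]+.5)/2.2-.5)
b=lambda c:(400+(c[0]+.5)/6-.5,110+(c[1]+.5)/6-.5)
c=ray(K,E,a((299,344)),.086); print('axis',c)
def ang(p): d=p[:2]-c[:2]; return np.round([np.degrees(np.arctan2(d[1],d[0])),np.hypot(*d)*1000],1)
for n,p,z in [('lipA',(268,20),.0665),('lipB',(36,163),.0665),('rib out',(447,544),.0815),('rib in',(372,430),.0815),('wedge st',(481,246),.02),('wall L',(582,342),.057),('wall LL',(472,108),.057),('slot',(348,318),.079),('slot2',(294,292),.079),('slot3',(350,370),.079),('slot4',(258,370),.079),('slot5',(308,395),.079),('slot6',(255,320),.079)]:
    print(n,ray(K,E,a(p),z).round(4),ang(ray(K,E,a(p),z)))
P=[ray(K,E,b(q),z) for q,z in [((312,122),.026),((450,175),.026),((110,435),.004),((240,475),.004)]]
P=np.array(P); print(P.round(4)); th=P[:2].mean(0); tn=P[2:].mean(0); print('mid',P.mean(0),'len',np.linalg.norm((th-tn)[:2]),'+y dir',np.degrees(np.arctan2(*(th-tn)[[1,0]])),'w',np.linalg.norm(P[0]-P[1]),np.linalg.norm(P[2]-P[3]))
# two-view heights: triangulate nut & wedge corners top cam vs wrist
Kt,Et,_=cam('top')
def tri(u1,u2):
    def PM(K,E): return K@np.diag([1,-1,-1])@E[:3]
    X=cv2.triangulatePoints(PM(K,E),PM(Kt,Et),np.array(u1,float).reshape(2,1),np.array(u2,float).reshape(2,1)); return (X[:3]/X[3]).ravel().round(4)
t=lambda c:(230+(c[0]+.5)/4-.5,170+(c[1]+.5)/4-.5)
print('nut',tri(a((299,344)),t((534,262))),'rib out',tri(a((447,544)),t((424,103))),'rib in',tri(a((372,430)),t((485,193))))
print('thick',tri(b((381,148)),t((38,427))),'thin',tri(b((175,455)),t((66,332))),'stored',tri(a((481,246)),t((407,337))))
E
```

```text
axis [ 0.52392595 -0.0884198   0.086     ]
lipA [ 0.3791 -0.0926  0.0665] [-178.4  144.8]
lipB [ 0.441  -0.2097  0.0665] [-124.4  147. ]
rib out [ 0.6379 -0.024   0.0815] [ 29.5 130.9]
rib in [ 0.5711 -0.0586  0.0815] [32.3 55.8]
wedge st [ 0.4877 -0.0077  0.02  ] [114.1  88.5]
wall L [0.5318 0.0481 0.057 ] [ 86.7 136.8]
wall LL [ 0.4158 -0.0048  0.057 ] [142.3 136.7]
slot [ 0.5129 -0.066   0.079 ] [116.2  25. ]
slot2 [ 0.5    -0.0906  0.079 ] [-174.7   24. ]
slot3 [ 0.5397 -0.0675  0.079 ] [53.  26.2]
slot4 [ 0.5398 -0.1132  0.079 ] [-57.4  29.4]
slot5 [ 0.5531 -0.0899  0.079 ] [-2.9 29.2]
slot6 [ 0.514  -0.1112  0.079 ] [-113.6   24.9]
[[0.4378 0.2414 0.026 ]
 [0.4477 0.2699 0.026 ]
 [0.5036 0.2206 0.004 ]
 [0.5123 0.2498 0.004 ]]
mid [0.47531002 0.24544047 0.015     ] len 0.06833150870343023 +y dir 162.57975052696798 w 0.03016701211633307 0.0305038625269657
nut [ 0.525  -0.0909  0.081 ] rib out [ 0.6407 -0.0272  0.0769] rib in [ 0.5769 -0.0647  0.0672]
thick [0.4411 0.2522 0.0317] thin [0.5066 0.2318 0.0108] stored [ 0.4838 -0.0055  0.043 ]
```

```bash
cat >> h.py <<'E'
A=np.array([.5245,-.0905])
def pose(th,z,r=.095): 
    a=np.radians(th); y=th+180; y=(y+180)%360-180
    return [A[0]+r*np.cos(a),A[1]+r*np.sin(a),z],[180,0,y]
E
python3 - <<'E'
from h import *
fingers.gripper_to(.28,force=40)
robot.move_to(*pose(29,.14))
p=robot.current_tool_pos();r=robot.current_eef_rot()
save('wrist','w2.png'); np.save('w2.npy',np.r_[p,r])
print(p,r,robot.current_time_s(),robot.current_contact_force(),robot.current_joint_positions(),robot.current_finger_gap())
E
```

```text
[ 0.60780356 -0.04374664  0.1404629 ] [ 1.79971896e+02  3.88257282e-02 -1.51020488e+02] 4.8333 [0.46817502 1.09610589 0.88887561] [-17.29306079  31.04571317  29.49128401  86.63560872 -16.17184205
  66.46141241 134.18847192] 0.28108348094919167
```

View pics/w2.png

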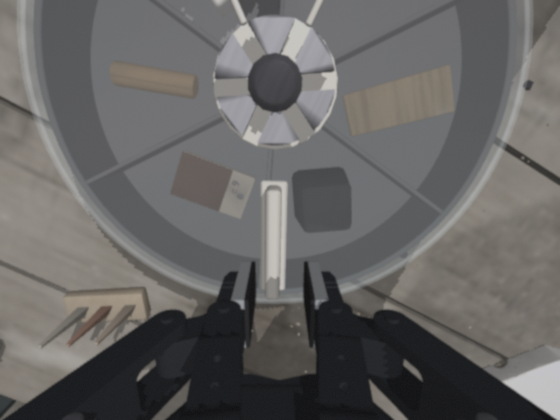

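```bash
python3 - <<'E'
from h import *
w=np.load('w2.npy'); K,E,_=cam('wrist',w[:3],w[3:])
Rm=R.from_euler('xyz',w[3:],degrees=True).as_matrix()
for n,uv,z in [('nut',(275.5,83),.086),('ribin',(274,187),.0815),('ribout',(272.5,291),.0815),('stepfar',(274,183),.066)]:
    P=ray(K,E,uv,z); print(n,P.round(4),(Rm.T@(P-w[:3])).round(4))
# slots
c=ray(K,E,(275.5,83),.086)
for uv in [(320,82),(297,40),(248,40),(229,87),(258,125),(301,117)]:
    d=ray(K,E,uv,.079)-c; print(np.degrees(np.arctan2(d[1],d[0])).round(1),np.hypot(d[0],d[1]).round(3))
wst=ray(K,E,(400,100),.02);print(wst)
E
```

```text
nut [ 0.5263 -0.0903  0.086 ] [ 0.0939 -0.0013  0.0544]
ribin [ 0.5765 -0.0638  0.0815] [ 0.0372 -0.0024  0.0589]
ribout [ 0.6385 -0.031   0.0815] [-0.0329 -0.0038  0.059 ]
stepfar [ 0.5773 -0.0636  0.066 ] [ 0.0363 -0.0027  0.0744]
121.6 0.024
-178.7 0.024
-117.1 0.026
-57.8 0.026
3.8 0.024
68.7 0.022
[ 0.4876867  -0.00881322  0.02      ]
```

```bash
sed -i 's/^A=.*/A=np.array([.5257,-.0904])/' h.py; python3 - <<'E'
from h import *
robot.line_to(*pose(27.9,.095),velocity=.1)
print(robot.current_contact_force())
s=robot.line_to(*pose(27.9,.0745),velocity=.02,f_stop=8)
print(s,robot.current_tool_pos(),robot.current_contact_force(),robot.current_time_s())
save('wrist','w3.png')
E
```

```text
[ 0.29305516 -0.52018524  0.76855912]
True [ 0.60983091 -0.04621466  0.0774163 ] [-2.12564891  0.95664446  7.64764394] 6.325
```

View pics/w3.png

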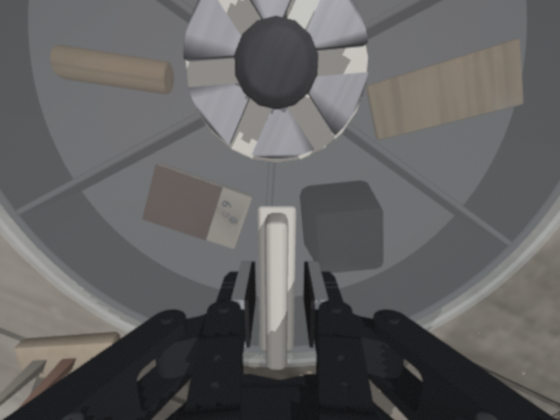

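```bash
python3 - <<'E'
from h import *
s=robot.line_to(*pose(27.9,.0762),velocity=.02,f_stop=6)
print(s,robot.current_tool_pos(),robot.current_contact_force(),robot.current_time_s())
for th in np.arange(21,-18,-7):
    s=robot.line_to(*pose(th,.0762),velocity=.06,f_stop=12)
    print(th,s,robot.current_tool_pos().round(4),np.round(robot.current_contact_force(),1),round(robot.current_time_s(),2))
    if s: break
save('wrist','w4.png')
E
```

```text
False [ 0.60994976 -0.0463411   0.07766609] [-1.99043914  0.94646337  7.33645456] 6.625
21 False [ 0.6158 -0.0577  0.078 ] [-1.1 -1.1  6.7] 6.97
14 False [ 0.6198 -0.0686  0.0782] [ 0.3 -0.4  6.5] 7.31
7 False [ 0.6222 -0.0799  0.0783] [ 0.7 -0.6  7.4] 7.65
0 False [ 0.623  -0.0916  0.0784] [ 0.3 -0.3  6.7] 7.99
-7 False [ 0.6222 -0.1033  0.0783] [ 1.  -0.1  7.1] 8.33
-14 False [ 0.6199 -0.1147  0.0783] [-0.1 -0.7  6.3] 8.68
```

View pics/w4.png

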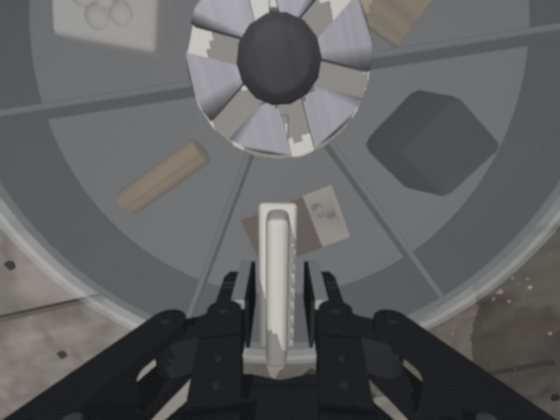

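```bash
python3 - <<'E'
from h import *
robot.line_to(*pose(-14,.0845),velocity=.04)
print(robot.current_tool_pos(),np.round(robot.current_contact_force(),1))
for th in [-20,-26,-32,-38,-44,-49]:
    s=robot.line_to(*pose(th,.0845),velocity=.05,f_stop=6)
    print(th,s,robot.current_tool_pos().round(4),np.round(robot.current_contact_force(),1),round(robot.current_time_s(),2))
    if s: break
if not s:
  for th in np.arange(-52,-82,-3):
    s=robot.line_to(*pose(th,.0845),velocity=.025,f_stop=4)
    print(th,s,robot.current_tool_pos().round(4),np.round(robot.current_contact_force(),1),round(robot.current_time_s(),2))
    if s: break
save('wrist','w5.png');save('side','s5.png')
E
```

```text
[ 0.61737687 -0.11298664  0.08406183] [ 0.1  0.1 -0.2]
-20 False [ 0.6144 -0.1228  0.0839] [ 0.6 -0.  -0.3] 9.43
-26 False [ 0.611  -0.1319  0.0843] [0.1 0.1 0.9] 9.78
-32 False [ 0.6062 -0.1408  0.0845] [ 0.2 -0.9 -0.1] 10.13
-38 False [ 0.6005 -0.149   0.0846] [ 0.4 -0.2 -0.7] 10.48
-44 False [ 0.5939 -0.1565  0.0845] [-0.2 -0.3 -0.5] 10.83
-49 False [ 0.5879 -0.1622  0.0845] [0.4 0.  0.1] 11.15
-52 False [ 0.5843 -0.1652  0.0845] [1.  0.6 0.3] 11.5
-55 False [ 0.58   -0.1684  0.0845] [1.4 0.1 0.3] 11.85
-58 False [ 0.5753 -0.1719  0.0849] [-1.6  0.8  3.5] 12.2
-61 False [ 0.5717 -0.1738  0.0848] [-1.1  0.8  4.5] 12.55
-64 False [ 0.5686 -0.1752  0.0848] [2.3 1.4 4. ] 12.9
-67 True [ 0.5686 -0.1748  0.0851] [ 2.  -0.   2.5] 13.11
```

View pics/w5.png

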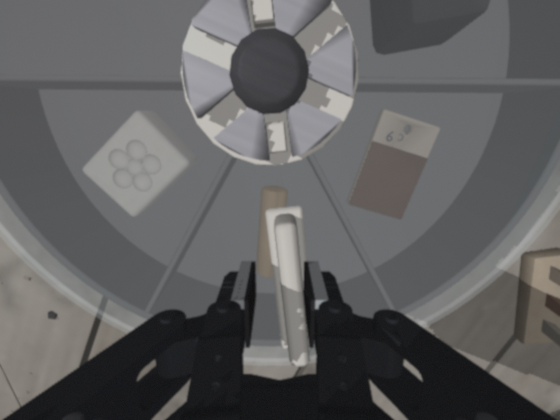

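```bash
python3 - <<'E'
from h import *
p=robot.current_tool_pos()
robot.line_to([p[0],p[1],.089],velocity=.03)
print(np.round(robot.current_contact_force(),1))
robot.line_to([p[0],p[1],.15],velocity=.15)
p=robot.current_tool_pos();r=robot.current_eef_rot(); np.save('w6.npy',np.r_[p,r]); print(p,r)
save('wrist','w6.png');save('side','s6.png')
print(robot.current_time_s())
a=cv2.imread('pics/s6.png')
cv2.imwrite('pics/s6c.png',cv2.resize(a[200:350,200:400],None,fx=4,fy=4,interpolation=cv2.INTER_CUBIC))
E
```

```text
[ 3.1 -0.1 -0.4]
[ 0.56785793 -0.17469614  0.1494199 ] [ 1.79642877e+02 -2.93095594e-02  1.14474275e+02]
14.1417
```

View pics/w6.png

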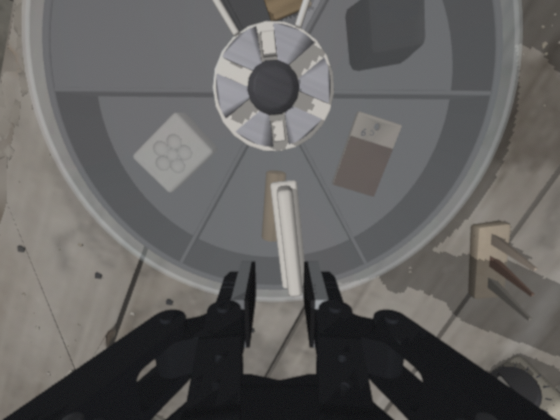

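View pics/s6c.png

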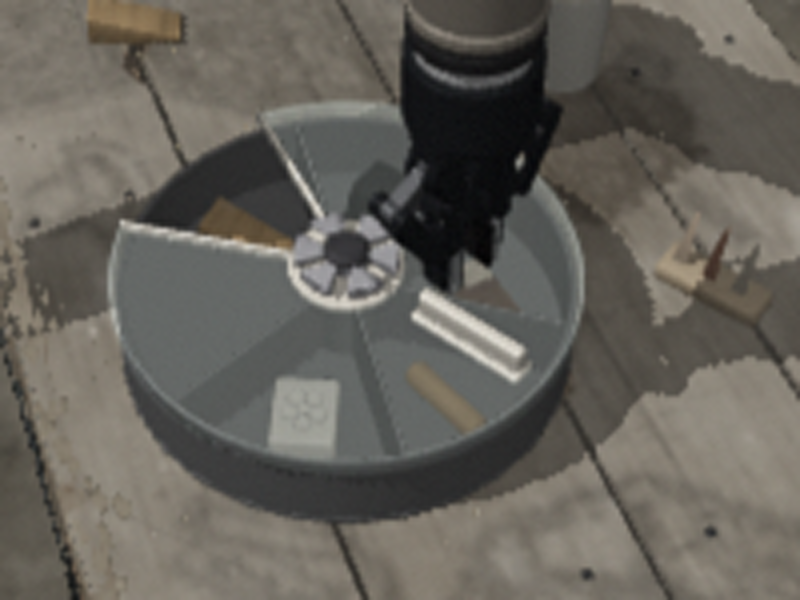

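```bash
python3 - <<'E'
from h import *
w=np.load('w6.npy'); K,E,_=cam('wrist',w[:3],w[3:])
for z in (.0815,.0855):
    c=ray(K,E,(273.5,87),.086);a=ray(K,E,(285,186),z);b=ray(K,E,(296,294),z)
    f=lambda p:(np.degrees(np.arctan2(*(p-c)[[1,0]])).round(1),np.linalg.norm((p-c)[:2]).round(4))
    print(z,c,f(a),f(b),np.linalg.norm(a-b))
w=np.load('w2.npy'); K,E,_=cam('wrist',w[:3],w[3:])
for z in (.0815,.0855): print(np.linalg.norm(ray(K,E,(274,187),z)-ray(K,E,(272.5,295),z)))
a=cv2.imread('pics/w6.png');cv2.imwrite('pics/w6c.png',cv2.resize(a[10:310,200:350],None,fx=2,fy=2,interpolation=cv2.INTER_CUBIC))
a=cv2.imread('pics/w2.png');cv2.imwrite('pics/w2c.png',cv2.resize(a[10:310,200:350],None,fx=2,fy=2,interpolation=cv2.INTER_CUBIC))
cv2.imwrite('pics/cmp.png',cv2.hconcat([cv2.imread('pics/w2c.png'),cv2.imread('pics/w6c.png')]))
E
```

```text
0.0815 [ 0.52664863 -0.0909797   0.086     ] (np.float64(-58.7), np.float64(0.0572)) (np.float64(-59.2), np.float64(0.1341)) 0.0769027483156197
0.0855 [ 0.52664863 -0.0909797   0.086     ] (np.float64(-58.7), np.float64(0.0563)) (np.float64(-59.2), np.float64(0.1316)) 0.07531097629332162
0.0730869448748243
0.07149985789722153
```

View pics/cmp.png

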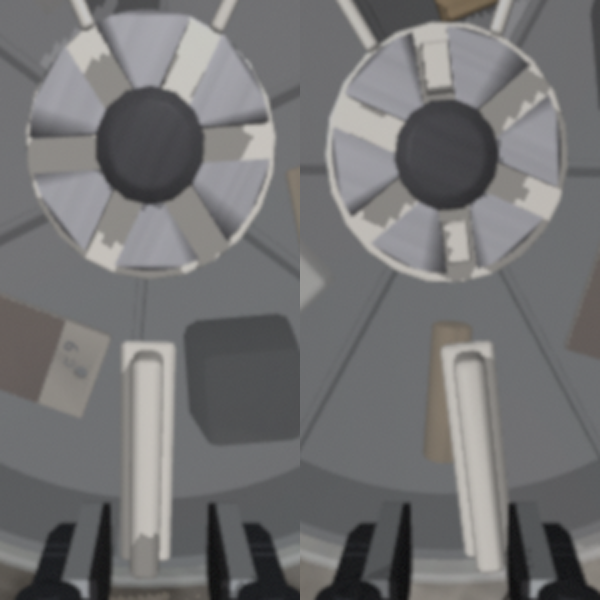

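```bash
python3 - <<'E'
from h import *
robot.line_to([.55,-.12,.2],velocity=.25)
robot.move_to([.475,.245,.16],[180,0,161.5])
fingers.gripper_to(.7,force=40)
p=robot.current_tool_pos();r=robot.current_eef_rot(); np.save('w7.npy',np.r_[p,r]); print(p,r)
save('wrist','w7.png'); print(robot.current_time_s())
a=cv2.imread('pics/w7.png')
cv2.imwrite('pics/w7c.png',cv2.resize(a[200:380,200:360],None,fx=3.3,fy=3.3,interpolation=cv2.INTER_CUBIC))
E
```

```text
[0.47517386 0.24471742 0.16005732] [1.79994826e+02 4.91379128e-03 1.61465639e+02]
16.4833
```

View pics/w7.png

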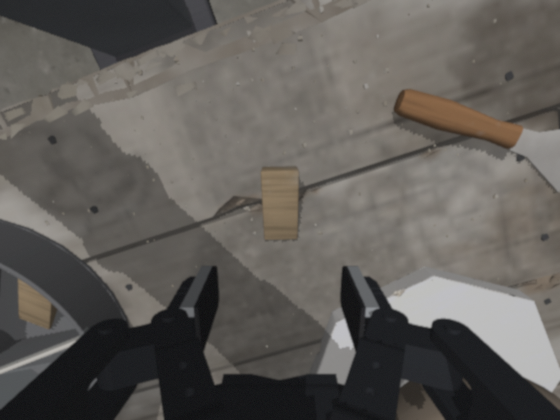

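```bash
python3 - <<'E'
from h import *
w=np.load('w7.npy'); K,E,_=cam('wrist',w[:3],w[3:])
Rm=R.from_euler('xyz',w[3:],degrees=True).as_matrix()
P=np.array([ray(K,E,u,z) for u,z in [((262,167),.026),((298,167),.026),((264,240),.004),((297.5,240),.004)]])
print(P.round(4),((P-w[:3])@Rm).round(4))
print(P.mean(0))
E
```

```text
[[0.4351 0.2438 0.026 ]
 [0.4445 0.2718 0.026 ]
 [0.5044 0.2201 0.004 ]
 [0.5146 0.2505 0.004 ]] [[ 0.0377 -0.0136  0.1341]
 [ 0.0377  0.0159  0.1341]
 [-0.0355 -0.014   0.1561]
 [-0.0355  0.018   0.1561]]
[0.47464549 0.24653528 0.015     ]
```

```bash
python3 - <<'E'
from h import *
o=[180,0,161.5]
robot.line_to([.470,.248,.05],o,velocity=.15)
s=robot.line_to([.470,.248,.016],o,velocity=.05,f_stop=6)
print(s,robot.current_tool_pos(),robot.current_contact_force())
fingers.gripper_to(0.,force=50)
print(robot.current_finger_gap(),robot.current_contact_force())
robot.line_to([.470,.248,.17],velocity=.15)
print(robot.current_finger_gap(),robot.current_contact_force(),robot.current_time_s())
save('wrist','w8.png')
E
```

```text
False [0.47024245 0.24796585 0.01609674] [-0.0558815  -0.35607564 -0.3125418 ]
0.36646085655996535 [-0.86225188 -1.02522135  4.20373061]
0.36072153314422056 [-0.6456806  -0.7472164  -0.54118257] 19.7333
```

View pics/w8.png

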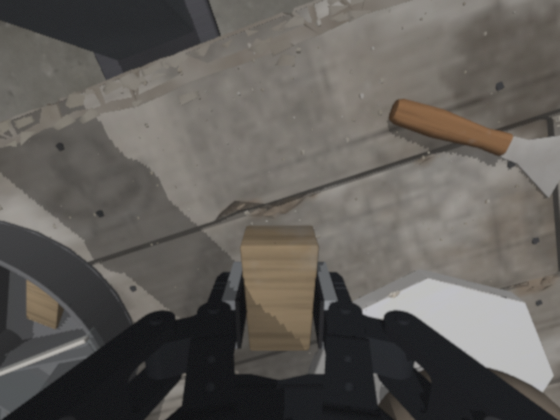

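```bash
python3 - <<'E'
from h import *
th=120; a=np.radians(th)
xy=(np.array([.526,-.0905])+.100*np.array([np.cos(a),np.sin(a)])).tolist()
robot.move_to(xy+[.17],[180,0,th])
p=robot.current_tool_pos();r=robot.current_eef_rot(); np.save('w9.npy',np.r_[p,r]); print(p,r,robot.current_finger_gap())
save('wrist','w9.png'); save('side','s9.png');print(robot.current_time_s())
a=cv2.imread('pics/s9.png')
cv2.imwrite('pics/s9c.png',cv2.resize(a[170:340,180:400],None,fx=3.5,fy=3.5,interpolation=cv2.INTER_CUBIC))
E
```

```text
[ 0.47640367 -0.00145904  0.16970009] [ 1.79978019e+02 -7.74932606e-02  1.20235288e+02] 0.36299060042474146
20.875
```

View pics/w9.png

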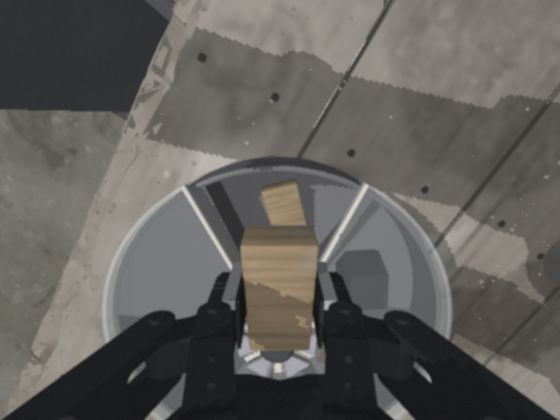

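View pics/s9c.png

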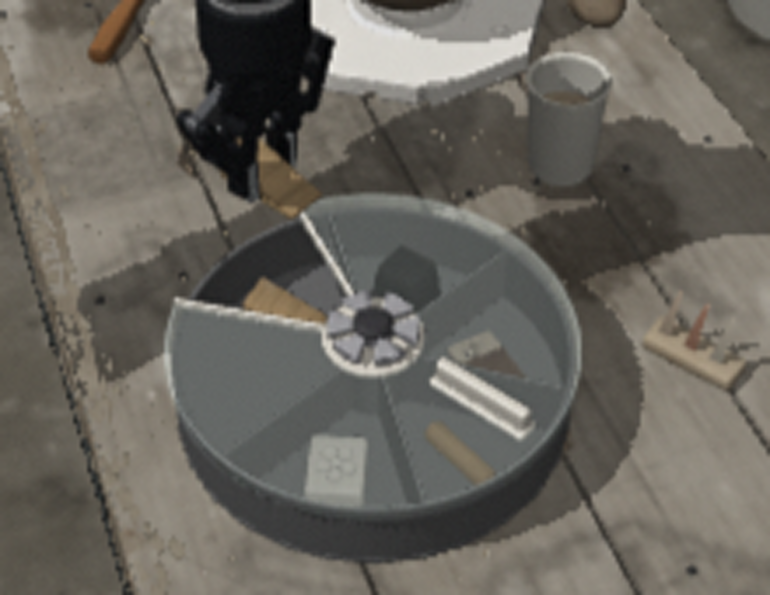

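```bash
python3 - <<'E'
from h import *
o=[180,0,120]; a=np.radians(120)
xy=(np.array([.526,-.0905])+.100*np.array([np.cos(a),np.sin(a)])).tolist()
robot.line_to(xy+[.095],o,velocity=.15)
s=robot.line_to(xy+[.059],o,velocity=.05,f_stop=5)
print(s,robot.current_tool_pos(),robot.current_contact_force())
save('wrist','w10.png')
fingers.gripper_to(.46); robot.pause(.4)
print(robot.current_finger_gap(),robot.current_contact_force())
s=robot.line_to(xy+[.1],velocity=.06,f_stop=6); print(s,robot.current_contact_force())
if not s: robot.line_to(xy+[.2],velocity=.2)
p=robot.current_tool_pos();r=robot.current_eef_rot(); np.save('w11.npy',np.r_[p,r])
save('wrist','w11.png');save('side','s11.png');print(robot.current_time_s())
a=cv2.imread('pics/s11.png')
cv2.imwrite('pics/s11c.png',cv2.resize(a[170:340,180:400],None,fx=3.5,fy=3.5,interpolation=cv2.INTER_CUBIC))
E
```

```text
False [ 0.47621543 -0.00407654  0.0591172 ] [ 0.1922358  0.1401714 -1.1223963]
0.4595339425866418 [ 0.58319176  0.13750129 -0.82441018]
False [-0.05292819 -0.30187946 -0.51017842]
24.675
```

View pics/w11.png

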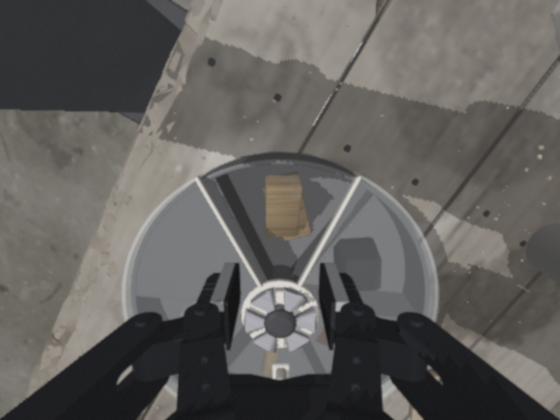

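View pics/s11c.png

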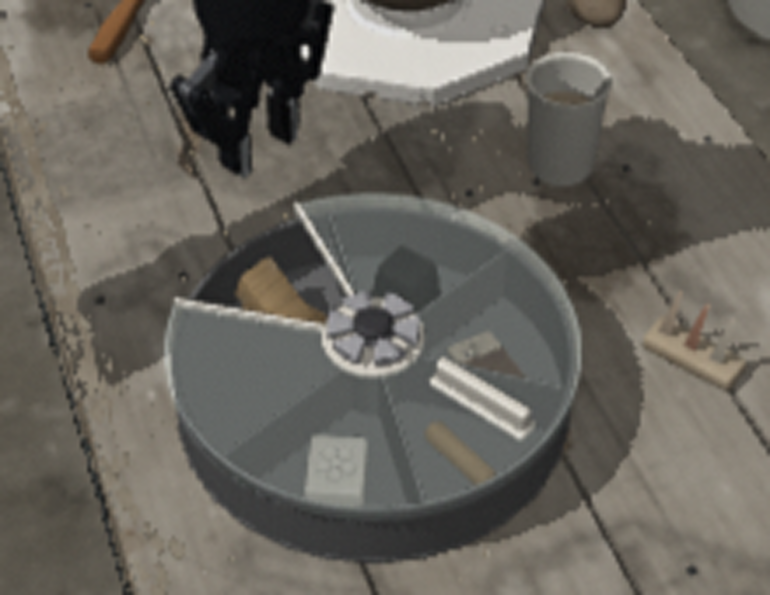

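```bash
python3 - <<'E'
from h import *
w=np.load('w11.npy'); K,E,_=cam('wrist',w[:3],w[3:])
a=np.radians(121); op=np.array([.526,-.0905])+.088*np.array([np.cos(a),np.sin(a)])
P=ray(K,E,(283,206),.045); print(P,np.linalg.norm(P[:2]-op))
i1=cv2.cvtColor(cv2.imread('pics/w11.png'),cv2.COLOR_BGR2RGB); i2=save('wrist','w12.png')
print('diff',np.abs(i1[165:245,255:315].astype(int)-i2[165:245,255:315]).mean())
save('top','t12.png')
for l in ['scraper','beaker','cone_pack']:print(l,[np.round(d['rect']).tolist() for d in recognise(l,'top')][:1])
a=cv2.imread('pics/w12.png');cv2.imwrite('pics/w12c.png',cv2.resize(a[150:390,180:380],None,fx=2.5,fy=2.5,interpolation=cv2.INTER_CUBIC))
E
```

```text
[ 0.47853905 -0.00248155  0.045     ] 0.01276793389380071
diff 1.8663888888888889
scraper [[173.0, 273.0, 58.0, 43.0]]
beaker [[289.0, 159.0, 30.0, 26.0]]
cone_pack [[367.0, 160.0, 21.0, 21.0]]
```

View pics/w12c.png

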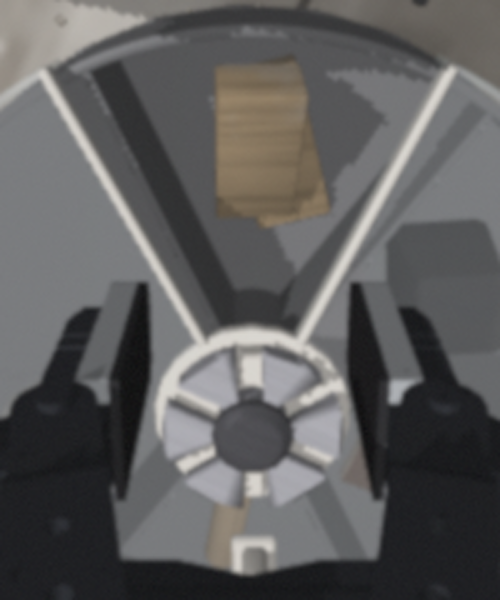

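The picture shows the wedge resting on the stored one, between the two lips. The dogs stand in their slots and the lid hasn't turned. The bystanders are where they were, so I'm handing in.

```bash
python3 - <<'E'
from h import *
print(robot.current_time_s()); workorder.close_job()
E
```

```text
24.925
the job is handed in; nothing more can be done
```

The loose wedge is in the compartment with the other wedge, and the lid is locked over it. I handed the job in at 24.9 s, and no verdict is reported.

**What I did:**
- **Turning the lid:** I straddled the rib with the fingers and pressed the lid down with about 7–8 N. I turned it about 87° past one slot, then let it rise and turned it gently until it sprang up and stopped turning.
- **Placing the wedge:** I gripped the wedge, lowered it through the opening and released it. The gripper then backed out to a TCP height of 0.2 m, clear of everything.

**Last checks:**
- **Lid:** The dogs show in the crown slots, in line with the rib. The opening is at about 121° in the world frame, with the stored wedge at about 115°.
- **Wedge:** It lies on the stored wedge, about 13 mm from the opening's centre seen from above. Two pictures taken about 0.1 s apart barely differ, so it looks still.
- **Bystanders:** The scraper, beaker and cone pack are within a few pixels of where they started, allowing for detector scatter.

**Weaker or disagreeing checks:**
- **Stored wedge:** The network did not find it in the side or wrist picture. In the top picture its only hit (p 0.58) was on the sprig mould, so I picked the compartment out by eye.
- **Heights:** Two-view heights scattered. The wedge's thick end came out at 32 mm against 26 mm stated, and the rib at 67–77 mm against 81.5 mm. I used the text's heights and force stops instead.
- **Locked height:** I did not measure it directly. It rests on the rib's apparent length, the upward push of about 4 N when the lid sprang up, and the dogs showing in the slots.
- **Final wedge height:** I judged this from the pictures and did not measure it.

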